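# Stand the paging microphone up and hold its talk bar

### The job

The desk paging microphone of the receiving bench has been knocked over onto its side. Ease it back upright on its foot on the bench (do not let it drop or slam over), then press its wide talk bar fully down and keep it held down so that the foreman can call the driver: finish while still holding the bar down, firmly but without leaning hard on it. Do not press the small monitor key next to the bar, and leave the other things on the bench where they are.

Things in the scene. Friction and masses are not known exactly. Their poses are not given: they have to be found in the camera images.
- mic: Desk paging microphone, 0.5 to 0.9 kg, heavy flat foot 140 (x) x 110 (y) mm with neck and head. Origin: centre of the foot's underside. Own axes: z up the neck, -x to the front (talk bar), +y to its left. At the start it lies on its left side: z level, +y side face down, origin 55 mm above the bench. Front deck 28 mm high, rear part (x over +8) 46 mm, a ramp from x = -6 to +8.
- mic_head (a point): Point on the axis of the cylindrical head, 20 mm below its flat top: x = +42, y = 0, z = +213 mm in the microphone's axes, which it shares. Head: straight, 30 mm diameter, z = 165 to 233. Below it a straight stiff neck, 12 mm thick, down to a boss (28 mm diameter, top at z = 56). Lying, the axis of neck and head is level, 55 mm above the bench.
- tip_edge (a point): Middle of the edge between the foot's underside and its +y side: x = 0, y = +55, z = 0 mm in the microphone's axes, which it shares. This edge rests on the bench while it lies and is what it tips up about; once past about 25 degrees from lying it falls over upright by itself unless it is held back.
- talk_top (a point): Centre of the top face of the talk bar, the wide black key on the front deck: 28 mm (microphone's x) by 64 mm (y). At rest at x = -38, y = -12, z = +38 mm in the microphone's axes, which it shares, that is 10 mm above the deck; it moves with the bar.
- talk_bar (a joint): Travel of the talk bar in m: 0 at rest (up), 0.006 fully down against its stop. It moves straight down towards the foot (-z of the microphone) against a spring: 2.4 N to start, 6 N fully down; it comes up when let go.
- monitor_top (a point): Centre of the top face of the small monitor key, 14 mm by 12 mm, to the left of the talk bar: x = -38, y = +38, z = +32 mm in the microphone's axes, 4 mm above the deck. Not to be pressed.
- monitor_key (a joint): Travel of the monitor key in m: 0 at rest, 0.003 fully down (1.5 N to start, 3 N fully down). Not to be pressed.
- mug: White mug, 82 mm wide at the rim, 92 mm high, handle at its +y side; origin at the centre of its underside. A bystander.
- tape_roll: Roll of packing tape lying flat, 108 mm outside diameter, 78 mm hole, 48 mm high; origin at the centre of its underside. A bystander.
- tape_measure: Tape measure in a case 72 x 40 x 56 mm (x, y, z), standing on its narrow side, hook out at -x to 48 mm; origin at the centre of its underside. A bystander.
Mind the look-alikes: they are no part of the job. Of the things like the mic, leave any that is pink or red; of the rest the larger one is meant.

How it is judged (in metres and radians):
On the way:
1. the microphone stands upright on its foot on the bench, let go and at rest, talk bar still up (angle between mic's own z axis and vertical below 0.06 rad and height (world z) of mic between -0.004 and 0.006 m and linear speed of mic below 0.02 m/s and contact force between the fingers and mic below 0.2 N and value of joint talk_bar below 0.0015 m), for 0.2 s.
At the end, for the whole second after the job is handed in: The microphone stands upright on its foot on the bench (within 0.06 rad, underside within 6 mm of the bench), at rest, and the gripper's fingers hold the talk bar down by at least 5 of its 6 mm, pushing on the microphone with 3 to 25 N; the monitor key is not pressed (less than 1.5 mm) (value of joint talk_bar above 0.005 m and value of joint monitor_key below 0.0015 m and angle between mic's own z axis and vertical below 0.06 rad and height (world z) of mic between -0.004 and 0.006 m and linear speed of mic below 0.02 m/s and contact force between the fingers and mic between 3 and 25 N); the arm keeps its last pose, push and grip.
It fails at once if the microphone is dropped or slams over (turns faster than 6 rad/s) (angular speed of mic above 6 rad/s).
It fails at once if the monitor key is pressed (value of joint monitor_key above 0.002 m).
It fails at once if another thing on the bench is shifted by more than 20 mm (distance of any of mug, tape_roll, tape_measure from where it was at the start of the episode above 0.02 m).
It also fails if it takes over 64 s, if anything falls off the work surface, if the arm or the gripper's body presses on something with over 40 N, if the wrist force passes 120 N, or if a joint passes its speed limit or range.

### The arm

A 6-joint arm with a two-finger parallel gripper is mounted at the origin on the work surface. World frame = base frame: x ahead of the robot, y to its left, z up, the work surface at z = 0. Lengths are in m, angles in degrees, forces in N, time in s.
With the tool pointing down it reaches from about 0.325 to 1 m from the base axis. Payload 5.1 kg.
Tool frame: the origin (TCP) lies on the centre line of the jaws, within the pads' length; the fingertips stand bot.nose_length ahead of it and the grasp point (between the pads) lies 6 mm ahead of it (bot.nose_length is the distance from the TCP to the fingertips, in m); y points along the fingers, z is the direction in which the jaws open and shut, and the axes are right-handed (so a half turn about y gives the same grasp; the last joint's range is limited). The gripper opens to 85 mm and grips with 20 to 120 N. Pads are 22 mm wide; open, the fingers measure 114 mm over their backs; the gripper's body (76 mm by 85 mm) begins 54 mm behind the grasp point. The pads swing forward as they close: fully open they stand 13 mm farther back than shut.
Start: joints at [65.226, 7.093, 94.555, -0, 78.352, -4.733], TCP at [0.223, 0.611, 0.256] pointing down, gripper open.
Joint ranges: [-149.61, 149.61], [-58.7, 133.49], [1.44, 155.28], [-77.14, 257.14], [18.33, 153.61], [-166.67, 166.67]. Speed limits (degrees/s): [147.25, 147.25, 180, 180, 180, 180].

### API

Orientations are given as a 3x3 rotation matrix whose columns are the frame's x, y, z axes.
In Python, from rig import monitor, viewer, ticket, bot gives the robot as it stands.
- The arm moves only by the tool arm_command, never from a script. Its argument "deltas" is one flat list of numbers, 6 for each row, row after row: the shift along the tool's x, y, z in mm, then the turn, a rotation vector about the tool's x, y, z in degrees. In form: [x, y, z, ax, ay, az, x, y, z, ax, ay, az, ...]. A call has 1 to 20 rows; each row shifts and turns the pose as measured when the row begins, along the tool's axes as they then stand; what a row does not reach is not made up. A row lasts 1/10 s, in which the tool goes at most 50 mm and 8.59 degrees, less where a joint would pass 70% of its speed; a pose out of reach is approached as far as the arm can. A call is refused whole if a number of a shift passes 50 or a number of a turn 8.59, either way. A call with a gripper value outside its range is refused whole. "gripper" is the opening, from 0 (shut) to 1 (fully open), set as the call begins (left out, the last holds). The fingers move at their own pace and stop on an object; "squeeze" is the grip in N (left out, the last holds). Time passes only in rows, so rows that do not move let the fingers close. It gives the time, the measured TCP pose, the force and the opening at its end, in the units of the state.
- monitor.read_state(): the state, without advancing time (a new reading comes with each control period).
- viewer.grab_frame(name): name is "side" or "top"; returns a dict with "img" (480x640x3 uint8, blue, green, red), "range_z" (480x640 float32, m along the optical axis (not along the pixel's ray), 0 where there is no reading), "K" (3x3 intrinsics, pixels), "origin" and "orientation" of the camera in the world. Camera axes: x right, y down, z forward; pixel columns grow to the right and rows downward; lengths in m; the calibration is good to about 2 mm. A picture is of the moment at which its call begins.
- ticket.job_done(): hands the job in, once; it reports no verdict.
The state is a dict: "time": time; "q": joint angles; "qd": joint speeds; "joint_torque": joint torques, N m; "position": TCP position; "ee_rot": TCP orientation; "contact_force": force on the tool from outside, world axes, zero at the start; "ft_torque": the same for the moment, N m; "finger_gap": finger opening in m.
Only numpy, scipy, OpenCV 4.12 (cv2) and the standard library are available. Lean on these libraries where they do the work, as an engineer would, in place of code of your own. Each camera call takes 0.05 s, during which the arm holds its last target.

## Working session

There is one attempt and no reset: what is moved stays moved. The work goes in short steps, Python scripts to look and compute and a tool call to move; the robot and the scene stay as the last step left them, time stands still between calls to the robot, and variables do not carry over. Pictures are saved under pics/ and viewed, and the job is handed in when it is done.

Besides the shell and the picture viewer there is one more tool, called after ">>>" as name(argument=value, ...), one argument or row to a line, values as JSON. arm_command: Moves the arm, as the interface text tells. Its arguments: {"type":"object","properties":{"deltas":{"type":"array","items":{"type":"number"}},"gripper":{"type":"number"},"squeeze":{"type":"number"}},"required":["deltas"]}

```bash
ls; mkdir -p pics; python3 - <<'E'
from rig import monitor, viewer, ticket, bot
import cv2, numpy as np, pickle
print(bot.nose_length)
s=monitor.read_state(); print(s)
for n in("side","top"):
    f=viewer.grab_frame(n); cv2.imwrite(f"pics/{n}0.png",f["img"]); pickle.dump(f,open(f"{n}0.pkl","wb")); print(n,f["K"],f["origin"],f["orientation"])
E
```

```text
pics
0.025
{'time': 0.0, 'q': array([ 6.52260959e+01,  7.13329810e+00,  9.46347487e+01, -8.03618793e-04,
        7.83529282e+01, -4.73239154e+00]), 'qd': array([ 0.03934639, -0.0029673 , -0.0245111 ,  0.02896023, -0.04425977,
       -0.02440599]), 'joint_torque': array([ 1.22418853e-03, -4.23615646e+01, -3.65448332e+01,  5.24208986e-05,
        6.90426270e-03, -1.04329712e-05]), 'position': array([0.22254417, 0.61011002, 0.25504833]), 'ee_rot': array([[ 9.39445475e-01, -8.72289506e-04,  3.42697298e-01],
       [-3.42698371e-01, -1.92284997e-03,  9.39443521e-01],
       [-1.60511233e-04, -9.99997771e-01, -2.10534490e-03]]), 'contact_force': array([-0.93621783,  0.2861838 , -0.17002748]), 'ft_torque': array([-0.03841781,  0.01580748, -0.01501994]), 'finger_gap': 0.0852351233574313}
side [[453.02573488   0.         323.21237572]
 [  0.         453.02573488 235.09413738]
 [  0.           0.           1.        ]] [ 0.48029279 -0.80194125  0.70057502] [[ 9.93127466e-01 -7.53897068e-02  8.95222196e-02]
 [-1.17036333e-01 -6.35945602e-01  7.62807767e-01]
 [-5.76592093e-04 -7.68042697e-01 -6.40398379e-01]]
top [[508.95520244   0.         320.62454217]
 [  0.         508.95520244 239.22645188]
 [  0.           0.           1.        ]] [ 0.43382736 -0.0054081   1.36978679] [[-0.01152012 -0.99356601  0.11266711]
 [-0.99993081  0.01171504  0.0010681 ]
 [-0.00238113 -0.11264701 -0.99363222]]
```

View pics/side0.png

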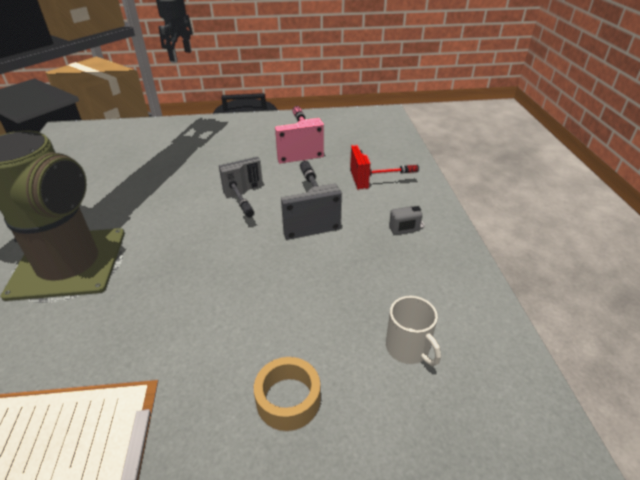

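View pics/top0.png

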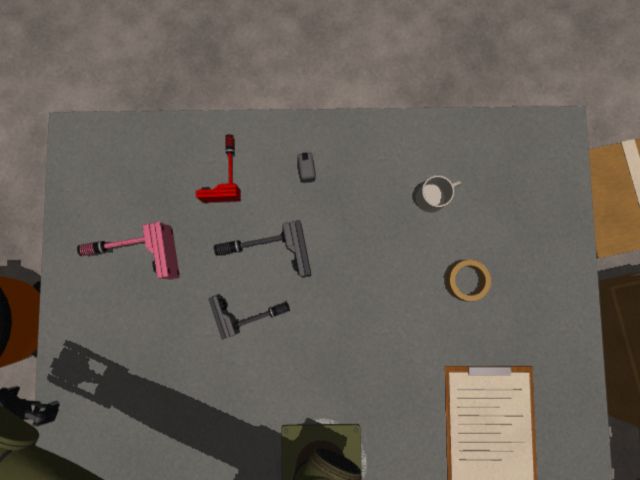

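The top view shows the target, the larger grey mic. Its foot is at about (300,248) and its head at about (222,248), with the neck pointing to world +y. The smaller grey look-alike is at about (225,315), and the pink and red ones are at (160,250) and (230,170). I'll measure the target next.

```bash
cat > h.py <<'E'
import numpy as np,cv2,pickle
def cloud(f):
    d=f["range_z"];K=f["K"];v,u=np.mgrid[0:480,0:640]
    p=np.stack([(u-K[0,2])/K[0,0]*d,(v-K[1,2])/K[1,1]*d,d],-1)
    return p@np.array(f["orientation"]).T+np.array(f["origin"])
def proj(f,P):
    c=(np.atleast_2d(P)-f["origin"])@np.array(f["orientation"]); return (c[:,:2]/c[:,2:])@np.diag([f["K"][0,0],f["K"][1,1]])+[f["K"][0,2],f["K"][1,2]]
E
python3 - <<'E'
from h import *
np.set_printoptions(precision=4,suppress=True)
f=pickle.load(open("top0.pkl","rb"));W=cloud(f)
sub=np.zeros((480,640),bool);sub[215:282,210:315]=1
m=sub&(W[...,2]>0.02)
P=W[m];print(len(P),P.min(0),P.max(0))
u=np.nonzero(m)
head=P[(u[1]<236)];neck=P[(u[1]>=246)&(u[1]<280)];foot=P[(u[1]>=284)]
for n,q in(("head",head),("neck",neck),("foot",foot)): print(n,len(q),q.mean(0),q.min(0),q.max(0))
top=P[P[:,2]>0.09];r=cv2.minAreaRect((top[:,:2]*1000).astype(np.float32));print("foot top",len(top),r,top[:,2].mean(),cv2.boxPoints(r))
hn=P[(u[1]<275)]
c=hn[:,:2].mean(0);U,S,V=np.linalg.svd(hn[:,:2]-c);print("axis",V[0],c)
cv2.imwrite("pics/crop.png",cv2.resize(f["img"][200:295,200:330],None,fx=6,fy=6,interpolation=2))
E
```

```text
1491 [ 0.4338 -0.0054  0.0202] [0.6261 0.2715 1.3698]
head 261 [0.5581 0.2361 0.1017] [ 0.4338 -0.0054  0.053 ] [0.5806 0.2715 1.3698]
neck 183 [0.5688 0.1355 0.16  ] [ 0.4338 -0.0054  0.0509] [0.5952 0.1899 1.3698]
foot 920 [0.5569 0.0545 0.1182] [ 0.4338 -0.0054  0.0202] [0.6261 0.0907 1.3698]
foot top 905 ((525.3734741210938, 46.0550651550293), (204.09413146972656, 49.62024688720703), 15.677889823913574) 0.15181968067771362 [[420.4185  42.3661]
 [433.8274  -5.4081]
 [630.3284  49.744 ]
 [616.9196  97.5182]]
axis [0.2685 0.9633] [0.5622 0.2007]
```

View pics/crop.png

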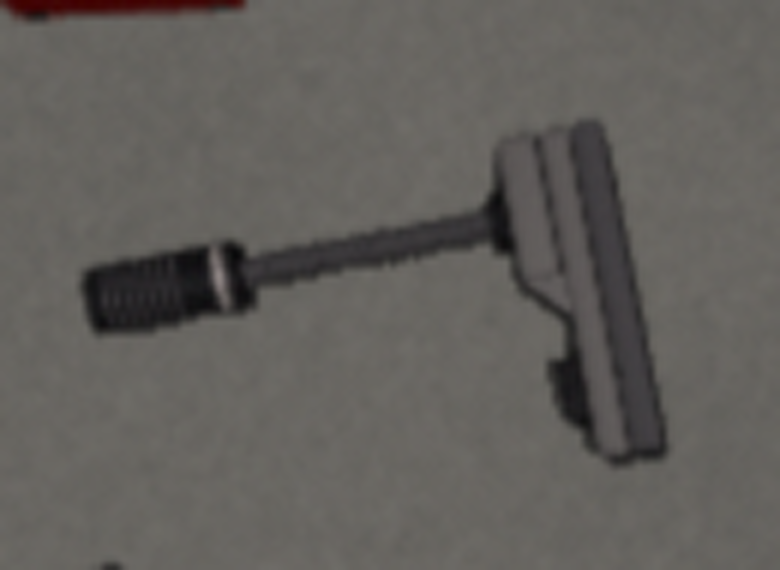

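The crop shows the mic lying with the head on the left, around crop (160,285). The rear part of the foot is at the top right, and the talk bar is at about (570,390), facing the robot. I'll repeat the measurement without the pixels that have no depth reading.

```bash
python3 - <<'E'
from h import *
np.set_printoptions(precision=4,suppress=True)
from scipy.optimize import least_squares
f=pickle.load(open("top0.pkl","rb"));W=cloud(f)
sub=np.zeros((480,640),bool);sub[215:282,210:315]=1
m=sub&(W[...,2]>0.02)&(f["range_z"]>0.1)
P=W[m];u=np.nonzero(m)[1]
top=P[(P[:,2]>0.1)&(P[:,2]<.125)];r=cv2.minAreaRect((top[:,:2]*1000).astype(np.float32));print("foot top",len(top),r,top[:,2].mean(),"\n",cv2.boxPoints(r))
hn=P[(u<275)];c=hn[:,:2].mean(0);U,S,V=np.linalg.svd(hn[:,:2]-c);a=V[0]*np.sign(V[0][1]);print("axis",a,c,np.degrees(np.arctan2(a[1],a[0])))
t=(hn[:,:2]-c)@a;print("tip",c+a*t.max(),hn[:,2].max())
h=hn[t>t.max()-.06];print("head",h[:,:2].mean(0),h[:,2].max())
nk=P[(u>250)&(u<278)];print("neck",nk[:,:2].mean(0),nk[:,2].max())
for n in("side",):
  for b,(r0,r1,c0,c1) in {"measure":(175,0,0,0)}.items(): pass
# candidates: pose from axis; check projection
ax=h[:,:2].mean(0)
tip=c+a*t.max()
off=(ax-nk[:,:2].mean(0)); a2=off/np.linalg.norm(off);print("a2",a2)
z=np.array([a2[0],a2[1],0]);x=np.array([a2[1],-a2[0],0]);y=np.array([0,0,-1.]);R=np.stack([x,y,z],1)
# origin: fit foot top rect: center in mic coords: x=0, z=~(0..28 center)
cz=233
axis_pt=ax
tt=((tip-ax)@a2)
o=np.append(ax+a2*(tt-.233),.055)-R[:,0]*.042
print("origin",o, "edge",o+R@[0,.055,0],"head",o+R@[.042,0,.213])
for n in("top","side"):
    g=pickle.load(open(n+"0.pkl","rb"));im=g["img"].copy()
    L=[[x_,y_,z_] for x_ in(-.07,.07) for y_ in(-.055,.055) for z_ in(0,.028)]+[[.042,0,.233],[.042,0,.165],[.042,0,.056],[-.038,-.012,.038]]
    for p in proj(g,o+np.array(L)@R.T):
        cv2.circle(im,tuple(int(round(k*8)) for k in p),8,(0,255,0),-1,shift=3)
    s=im[200:295,200:330] if n=="top" else im[140:245,260:390]
    cv2.imwrite(f"pics/chk_{n}.png",cv2.resize(s,None,fx=5,fy=5,interpolation=1))
E
python3 -c "
import cv2,numpy as np
a=cv2.imread('pics/chk_top.png');b=cv2.imread('pics/chk_side.png');b=b[:475]
cv2.imwrite('pics/chk.png',cv2.resize(np.hstack([a,cv2.resize(b,(a.shape[1],a.shape[0]))]),(800,300)))"
```

```text
foot top 835 ((554.3995361328125, 57.797794342041016), (139.82261657714844, 45.96654510498047), 10.397953033447266) 0.10918642729096373 
 [[481.4882  67.7858]
 [489.7845  22.5741]
 [627.3109  47.8098]
 [619.0146  93.0215]]
axis [-0.1913  0.9815] [0.5678 0.2097] 101.02594422048904
tip [0.5557 0.2715] 0.07589144777741552
head [0.5616 0.2414] 0.07589144777741552
neck [0.5807 0.1431] 0.06790722218552658
a2 [-0.191   0.9816]
origin [0.559  0.0348 0.055 ] edge [0.559  0.0348 0.    ] head [0.5596 0.2519 0.055 ]
```

View pics/chk_top.png

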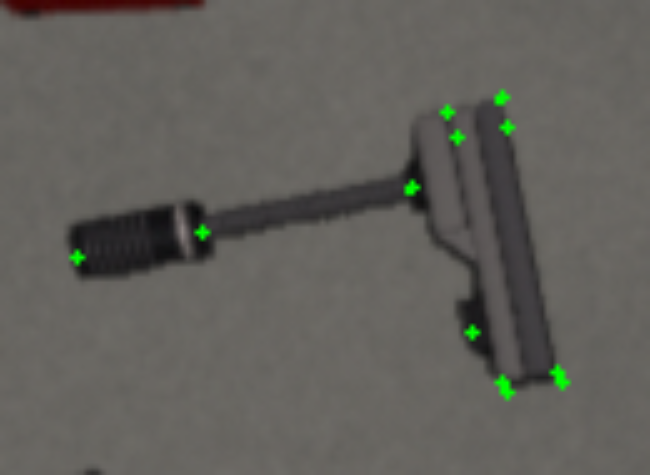

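View pics/chk_side.png

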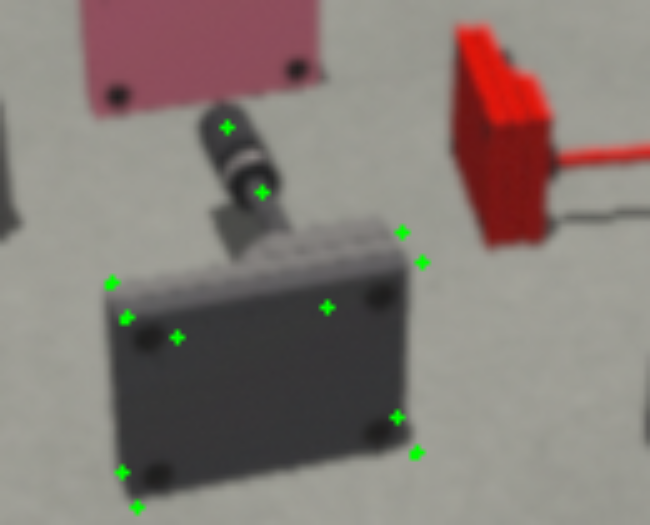

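The model overlay agrees with both images to about 3 mm: origin (0.559, 0.035), mic yaw 10.7°, and the head lying at (0.560, 0.252, 0.055). Next is a planning helper, then the approach.

```bash
cat >> h.py <<'E'
from scipy.spatial.transform import Rotation as Ro
from rig import monitor
YAW=np.radians(10.7)
O0=np.array([.5588,.0348,.055]) 
mx=np.array([np.cos(YAW),np.sin(YAW),0]);my=np.array([-np.sin(YAW),np.cos(YAW),0])
EDGE=O0*[1,1,0]
def tool(phi): # tilt deg
    B=np.stack([-my,[0,0,-1],mx],1); return Ro.from_rotvec(mx*np.radians(phi)).as_matrix()@B
def micpt(p,th): # mic point at tipping angle th (0 lying, 90 upright)
    R=Ro.from_rotvec(mx*np.radians(th)).as_matrix()@np.stack([mx,[0,0,-1.],my],1)
    return EDGE+R@(np.array(p)-[0,.055,0])
def rows(pt,Rt,n,s=None,p=None,R=None):
    s=s or monitor.read_state(); p=s["position"] if p is None else p;R=s["ee_rot"] if R is None else R
    w=Ro.from_matrix(R.T@Rt).as_rotvec(); out=[]
    for i in range(n):
        Ri=R@Ro.from_rotvec(w*i/n).as_matrix()
        out.append(np.r_[Ri.T@(pt-p)/n*1000,np.degrees(w)/n])
    return out
def show(rs,d=1): print(len(rs)); print(", ".join(", ".join(f"{v:g}" for v in np.round(r,d)+0) for r in rs))
def st():
    s=monitor.read_state(); np.set_printoptions(precision=4,suppress=True)
    print(s["time"],"p",s["position"],"q",s["q"],"F",s["contact_force"],"gap",s["finger_gap"])
    return s
E
python3 - <<'E'
from h import *
s=st()
g=micpt([.042,0,.205],0);print(g)
R=tool(-20);p=g-R[:,1]*.006;print(p)
pre=p-R[:,1]*.1;print(pre)
show(rows(pre,R,20))
E
```

```text
0.1 p [0.2226 0.6102 0.2552] q [65.2278  7.1302 94.627  -0.0007 78.3514 -4.7322] F [0.4728 0.2657 1.4479] gap 0.08517664835594653
[0.562 0.244 0.055]
[0.5616 0.2461 0.0606]
[0.5553 0.2797 0.1546]
20
21.3, 5, -9.8, -0.5, 2.9, -0.9, 21.7, 5.5, -8.7, -0.5, 2.9, -0.9, 22, 5.9, -7.5, -0.5, 2.9, -0.9, 22.3, 6.3, -6.3, -0.5, 2.9, -0.9, 22.5, 6.7, -5.1, -0.5, 2.9, -0.9, 22.6, 7.1, -3.9, -0.5, 2.9, -0.9, 22.6, 7.5, -2.7, -0.5, 2.9, -0.9, 22.6, 7.9, -1.4, -0.5, 2.9, -0.9, 22.5, 8.2, -0.2, -0.5, 2.9, -0.9, 22.4, 8.6, 1, -0.5, 2.9, -0.9, 22.2, 8.9, 2.2, -0.5, 2.9, -0.9, 21.9, 9.2, 3.4, -0.5, 2.9, -0.9, 21.5, 9.5, 4.6, -0.5, 2.9, -0.9, 21.1, 9.8, 5.8, -0.5, 2.9, -0.9, 20.6, 10.1, 7, -0.5, 2.9, -0.9, 20.1, 10.4, 8.1, -0.5, 2.9, -0.9, 19.4, 10.6, 9.2, -0.5, 2.9, -0.9, 18.8, 10.8, 10.3, -0.5, 2.9, -0.9, 18.1, 11, 11.3, -0.5, 2.9, -0.9, 17.3, 11.2, 12.3, -0.5, 2.9, -0.9
```

>>> arm_command(
  deltas=[21.3,5,-9.8,-0.5,2.9,-0.9,21.7,5.5,-8.7,-0.5,2.9,-0.9,22,5.9,-7.5,-0.5,2.9,-0.9,22.3,6.3,-6.3,-0.5,2.9,-0.9,22.5,6.7,-5.1,-0.5,2.9,-0.9,22.6,7.1,-3.9,-0.5,2.9,-0.9,22.6,7.5,-2.7,-0.5,2.9,-0.9,22.6,7.9,-1.4,-0.5,2.9,-0.9,22.5,8.2,-0.2,-0.5,2.9,-0.9,22.4,8.6,1,-0.5,2.9,-0.9,22.2,8.9,2.2,-0.5,2.9,-0.9,21.9,9.2,3.4,-0.5,2.9,-0.9,21.5,9.5,4.6,-0.5,2.9,-0.9,21.1,9.8,5.8,-0.5,2.9,-0.9,20.6,10.1,7,-0.5,2.9,-0.9,20.1,10.4,8.1,-0.5,2.9,-0.9,19.4,10.6,9.2,-0.5,2.9,-0.9,18.8,10.8,10.3,-0.5,2.9,-0.9,18.1,11,11.3,-0.5,2.9,-0.9,17.3,11.2,12.3,-0.5,2.9,-0.9],
  gripper=0.75,
  squeeze=25,
)

```text
time: 2.1
position: [0.5617, 0.2217, 0.1447]
ee_rot: [[0.097, 0.041, 0.994], [-0.922, -0.373, 0.106], [0.375, -0.927, 0.002]]
contact_force: [-0.4, -0.3, -0.4]
finger_gap: 0.0641
```

```bash
python3 - <<'E'
from h import *
s=st()
g=micpt([.042,0,.205],0)
R=tool(-20);p=g-R[:,1]*.006
print(np.degrees(Ro.from_matrix(s["ee_rot"].T@R).as_rotvec()))
show(rows(p-R[:,1]*.09,R,5)+rows(p-R[:,1]*.03,R,4,p=p-R[:,1]*.09,R=R))
E
```

```text
2.1 p [0.5617 0.2217 0.1447] q [ 24.9062  11.5541 102.5914 -21.6783  74.3225  26.3369] F [-0.3643 -0.3472 -0.4426] gap 0.06409852476664732
[ 1.5557 -4.3592  2.0374]
9
-10.1, -4.2, 0, 0.3, -0.9, 0.4, -10.2, -4.1, 0.2, 0.3, -0.9, 0.4, -10.2, -4.1, 0.4, 0.3, -0.9, 0.4, -10.2, -4, 0.5, 0.3, -0.9, 0.4, -10.2, -3.9, 0.7, 0.3, -0.9, 0.4, 0, 15, 0, 0, 0, 0, 0, 15, 0, 0, 0, 0, 0, 15, 0, 0, 0, 0, 0, 15, 0, 0, 0, 0
```

>>> arm_command(
  deltas=[-10,-4,0,0.3,-0.9,0.4,-10,-4,0.2,0.3,-0.9,0.4,-10,-4,0.4,0.3,-0.9,0.4,-10,-4,0.5,0.3,-0.9,0.4,-10,-4,0.7,0.3,-0.9,0.4,0,0,0,0,0,0,0,0,0,0,0,0],
)

```text
time: 2.8
position: [0.5549, 0.2753, 0.1435]
ee_rot: [[0.178, 0.06, 0.982], [-0.923, -0.337, 0.188], [0.342, -0.94, -0.005]]
contact_force: [-0.1, 0.9, 0.1]
finger_gap: 0.0641
```

```bash
python3 - <<'E'
from h import *
s=st()
g=micpt([.042,0,.205],0)
R=tool(-20);p=g-R[:,1]*.006
print(np.degrees(Ro.from_matrix(s["ee_rot"].T@R).as_rotvec()))
show(rows(p-R[:,1]*.02,R,6))
E
```

```text
2.8 p [0.5549 0.2753 0.1435] q [ 28.9356  13.0446 100.6374 -19.6934  73.9653  24.8265] F [-0.0589  0.8747  0.079 ] gap 0.06413937960000077
[0.2062 0.2091 0.01  ]
6
0, 11.3, 0.2, 0, 0, 0, 0, 11.3, 0.2, 0, 0, 0, 0, 11.3, 0.2, 0, 0, 0, 0, 11.3, 0.2, 0, 0, 0, 0, 11.3, 0.2, 0, 0, 0, 0, 11.3, 0.2, 0, 0, 0
```

>>> arm_command(
  deltas=[0,11.3,0.2,0,0,0,0,11.3,0.2,0,0,0,0,11.3,0.2,0,0,0,0,11.3,0.2,0,0,0,0,11.3,0.2,0,0,0,0,11.3,0.2,0,0,0,0,6,0,0,0,0,0,0,0,0,0,0,0,0,0,0,0,0],
)

```text
time: 3.7
position: [0.5597, 0.2464, 0.0655]
ee_rot: [[0.178, 0.056, 0.982], [-0.922, -0.339, 0.186], [0.344, -0.939, -0.009]]
contact_force: [0.2, 0.5, 0.4]
finger_gap: 0.0642
```

```bash
python3 - <<'E'
from h import *
from rig import viewer
s=st()
g=micpt([.042,0,.205],0)
R=tool(-20);p=g-R[:,1]*.006
print(np.degrees(Ro.from_matrix(s["ee_rot"].T@R).as_rotvec()))
show(rows(p,R,4))
f=viewer.grab_frame("side");cv2.imwrite("pics/s1.png",cv2.resize(f["img"][60:260,220:440],None,fx=3,fy=3))
E
```

```text
3.7 p [0.5597 0.2464 0.0655] q [ 26.4505  17.2611 104.0107 -21.0127  66.3635  25.4263] F [0.226  0.4947 0.3765] gap 0.06419653200603383
[0.4742 0.2035 0.0988]
4
-0.2, 1.2, 0.5, 0.1, 0.1, 0, -0.2, 1.2, 0.5, 0.1, 0.1, 0, -0.2, 1.2, 0.5, 0.1, 0.1, 0, -0.2, 1.2, 0.5, 0.1, 0.1, 0
```

View pics/s1.png

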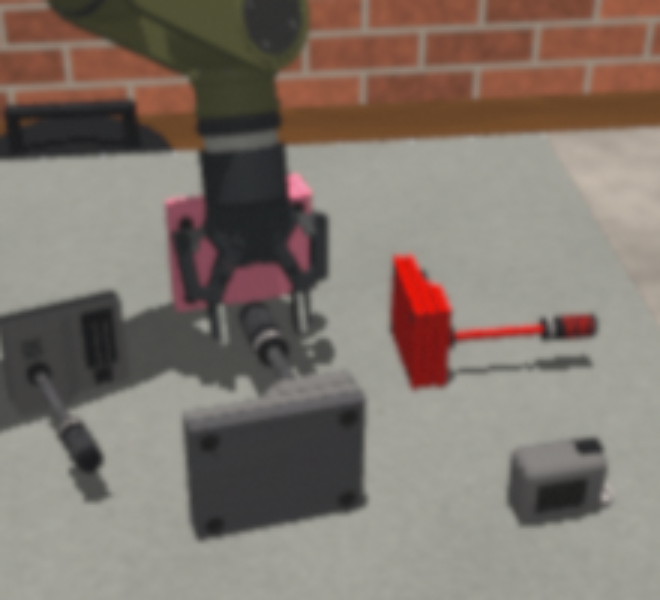

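The fingers straddle the head, at about (262,325) in the crop. I'll move the last few mm and close.

>>> arm_command(
  deltas=[-0.2,1.2,0.5,0.1,0.1,0,-0.2,1.2,0.5,0.1,0.1,0,-0.2,1.2,0.5,0.1,0.1,0,-0.2,1.2,0.5,0.1,0.1,0],
)

```text
time: 4.15
position: [0.5632, 0.2472, 0.0628]
ee_rot: [[0.17, 0.067, 0.983], [-0.924, -0.336, 0.183], [0.343, -0.94, 0.005]]
contact_force: [-0.0, 0.4, 0.7]
finger_gap: 0.0639
```

>>> arm_command(
  deltas=[0,0,0,0,0,0,0,0,0,0,0,0,0,0,0,0,0,0,0,0,0,0,0,0,0,0,0,0,0,0,0,0,0,0,0,0,0,0,0,0,0,0,0,0,0,0,0,0],
  gripper=0.0,
  squeeze=30,
)

```text
time: 4.95
position: [0.5631, 0.2472, 0.0632]
ee_rot: [[0.168, 0.066, 0.983], [-0.924, -0.336, 0.181], [0.342, -0.94, 0.005]]
contact_force: [-1.7, -0.6, 1.4]
finger_gap: 0.0289
```

```bash
cat >> h.py <<'E'
def arc(th0,phi0,th1,n,gp=(.042,0,.205)):
    """rows from current pose so that grasp follows mic to th1, tool tilt = phi0+th"""
    s=monitor.read_state();p=s["position"];R=s["ee_rot"];out=[]
    for i in range(1,n+1):
        th=th0+(th1-th0)*i/n;Rt=tool(phi0+th);pt=micpt(gp,th)-Rt[:,1]*.006
        w=Ro.from_matrix(R.T@Rt).as_rotvec()
        out.append(np.r_[R.T@(pt-p)*1000,np.degrees(w)]);p,R=pt,Rt
    return out
E
python3 - <<'E'
from h import *
s=st(); print(s["ft_torque"])
R=tool(-20);print(np.degrees(Ro.from_matrix(s["ee_rot"].T@R).as_rotvec()))
show(arc(0,-20,30,15))
E
```

```text
4.95 p [0.5631 0.2472 0.0632] q [ 26.4169  17.4957 103.9636 -21.2728  65.5697  26.1183] F [-1.7407 -0.5952  1.3633] gap 0.028910565376743663
[ 0.1519  0.1679 -0.2349]
[-0.1633 -0.3522  0.0198]
15
4.5, -3.3, -1.7, -0.2, -0.3, 2, 4.6, -6, 0, 0, 0, 2, 4.6, -6, 0, 0, 0, 2, 4.6, -6, 0, 0, 0, 2, 4.6, -6, 0, 0, 0, 2, 4.6, -6, 0, 0, 0, 2, 4.6, -6, 0, 0, 0, 2, 4.6, -6, 0, 0, 0, 2, 4.6, -6, 0, 0, 0, 2, 4.6, -6, 0, 0, 0, 2, 4.6, -6, 0, 0, 0, 2, 4.6, -6, 0, 0, 0, 2, 4.6, -6, 0, 0, 0, 2, 4.6, -6, 0, 0, 0, 2, 4.6, -6, 0, 0, 0, 2
```

>>> arm_command(
  deltas=[2.3,-3,0,0,0,1,4.6,-6,0,0,0,2,4.6,-6,0,0,0,2,4.6,-6,0,0,0,2,4.6,-6,0,0,0,2],
)

```text
time: 5.45
position: [0.5644, 0.2352, 0.0944]
ee_rot: [[0.181, 0.037, 0.983], [-0.966, -0.18, 0.184], [0.184, -0.983, 0.003]]
contact_force: [0.3, -1.0, -0.1]
finger_gap: 0.0287
```

```bash
cat >> h.py <<'E'
def status():
    s=st();R=s["ee_rot"];phi=np.degrees(np.arctan2(R[:,1]@my,-R[2,1]))
    g=s["position"]+R[:,1]*.006-EDGE
    v=np.array([g@my,g[2]]); print("phi",phi,"th from pos",np.degrees(np.arctan2(v[1],v[0]))-np.degrees(np.arctan2(55,205)),"radius",np.hypot(*v),"nom",np.hypot(.055,.205),"x",g@mx,"T",s["ft_torque"])
E
python3 - <<'E'
from h import *
from rig import viewer
status()
f=viewer.grab_frame("side");cv2.imwrite("pics/s2.png",cv2.resize(f["img"][60:260,220:440],None,fx=3,fy=3))
E
```

```text
5.45 p [0.5644 0.2352 0.0944] q [ 21.8433  12.4514 105.4388 -11.5464  64.4774  16.4341] F [ 0.3241 -0.9567 -0.1212] gap 0.02866839610635476
phi -10.577008441575346 th from pos 9.42541819862335 radius 0.21398783335723373 nom 0.21224985276791122 x 0.042716967527288346 T [-0.0349  0.0809 -0.1947]
```

View pics/s2.png

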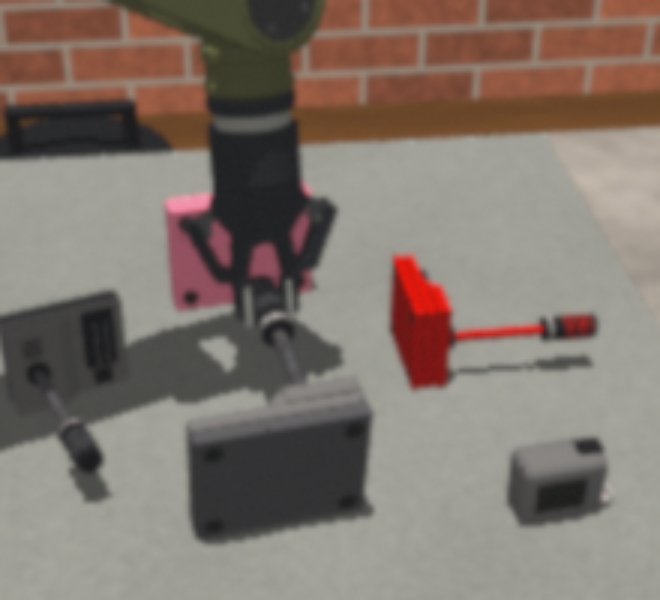

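The head is firmly held around (272,310) and the foot is starting to tip. Continuing along the arc.

>>> arm_command(
  deltas=[4.6,-6,0,0,0,2,4.6,-6,0,0,0,2,4.6,-6,0,0,0,2,4.6,-6,0,0,0,2,4.6,-6,0,0,0,2,4.6,-6,0,0,0,2,4.6,-6,0,0,0,2,4.6,-6,0,0,0,2,4.6,-6,0,0,0,2,4.6,-6,0,0,0,2,4.6,-6,0,0,0,2,4.6,-6,0,0,0,2],
)

```text
time: 6.7
position: [0.5746, 0.1769, 0.1698]
ee_rot: [[0.179, -0.038, 0.983], [-0.953, 0.243, 0.183], [-0.246, -0.969, 0.008]]
contact_force: [-0.5, -1.5, -0.4]
finger_gap: 0.029
```

```bash
python3 - <<'E'
from h import *
status()
print(np.degrees(Ro.from_matrix(tool(14).T@monitor.read_state()["ee_rot"]).as_rotvec()))
show(arc(34,-20,58,12))
E
```

```text
6.7 p [0.5746 0.1769 0.1698] q [  6.0788   4.6796 106.5476  15.1287  70.1303  -9.8718] F [-0.5268 -1.5423 -0.3657] gap 0.028983655973532113
phi 14.218380711267507 th from pos 34.85324711675503 radius 0.21442677254645826 nom 0.21224985276791122 x 0.041937260667391875 T [-0.2644  0.085  -0.1855]
[0.454  0.0314 0.2185]
12
4.5, -2.2, 0.1, -0.5, 0, 1.8, 4.6, -6, 0, 0, 0, 2, 4.6, -6, 0, 0, 0, 2, 4.6, -6, 0, 0, 0, 2, 4.6, -6, 0, 0, 0, 2, 4.6, -6, 0, 0, 0, 2, 4.6, -6, 0, 0, 0, 2, 4.6, -6, 0, 0, 0, 2, 4.6, -6, 0, 0, 0, 2, 4.6, -6, 0, 0, 0, 2, 4.6, -6, 0, 0, 0, 2, 4.6, -6, 0, 0, 0, 2
```

>>> arm_command(
  deltas=[4.6,-6,0,0,0,2,4.6,-6,0,0,0,2,4.6,-6,0,0,0,2,4.6,-6,0,0,0,2,4.6,-6,0,0,0,2,4.6,-6,0,0,0,2,4.6,-6,0,0,0,2,4.6,-6,0,0,0,2,4.6,-6,0,0,0,2,4.6,-6,0,0,0,2,4.6,-6,0,0,0,2,4.6,-6,0,0,0,2],
)

```text
time: 7.9
position: [0.5893, 0.0914, 0.213]
ee_rot: [[0.147, -0.108, 0.983], [-0.76, 0.624, 0.182], [-0.633, -0.774, 0.01]]
contact_force: [-1.1, -1.8, -1.0]
finger_gap: 0.0292
```

```bash
python3 - <<'E'
from h import *
status()
E
```

```text
7.9 p [0.5893 0.0914 0.213 ] q [-10.9669   7.9429 103.5765  36.3984  85.6793 -30.1584] F [-1.1315 -1.8311 -0.9603] gap 0.02916672362088471
phi 39.253929225131515 th from pos 60.51584429155914 radius 0.21513080191296843 nom 0.21224985276791122 x 0.04051541328066532 T [-0.3925  0.0025 -0.0166]
```

>>> arm_command(
  deltas=[4.6,-6,0,0,0,2,4.6,-5.9,0,0,0,2,4.6,-5.8,0,0,0,2,4.6,-5.8,0,0,0,2,4.6,-5.8,0,0,0,2,4.6,-5.8,0,0,0,2,4.6,-5.8,0,0,0,2,4.6,-5.8,0,0,0,2,4.6,-5.8,0,0,0,2,4.6,-5.8,0,0,0,2,3,-4,0,0,0,1.3,1.5,-2,0,0,0,0.7,0,0,0,0,0,0],
)

```text
time: 9.2
position: [0.6057, 0.0019, 0.2155]
ee_rot: [[0.09, -0.157, 0.983], [-0.439, 0.88, 0.181], [-0.894, -0.448, 0.01]]
contact_force: [-2.1, -2.8, 2.0]
finger_gap: 0.0293
```

```bash
python3 - <<'E'
from h import *
from rig import viewer
status()
f=viewer.grab_frame("side");cv2.imwrite("pics/s3.png",cv2.resize(f["img"][60:260,220:440],None,fx=3,fy=3))
E
```

```text
9.2 p [0.6057 0.0019 0.2155] q [-23.2324  20.0079  97.4813  50.102  103.2788 -41.0947] F [-2.0997 -2.7522  1.9572] gap 0.029262881949988644
phi 63.39811911144031 th from pos 84.50779806228581 radius 0.21580904341489468 nom 0.21224985276791122 x 0.04004322854760274 T [-0.336   0.0911  0.2846]
```

View pics/s3.png

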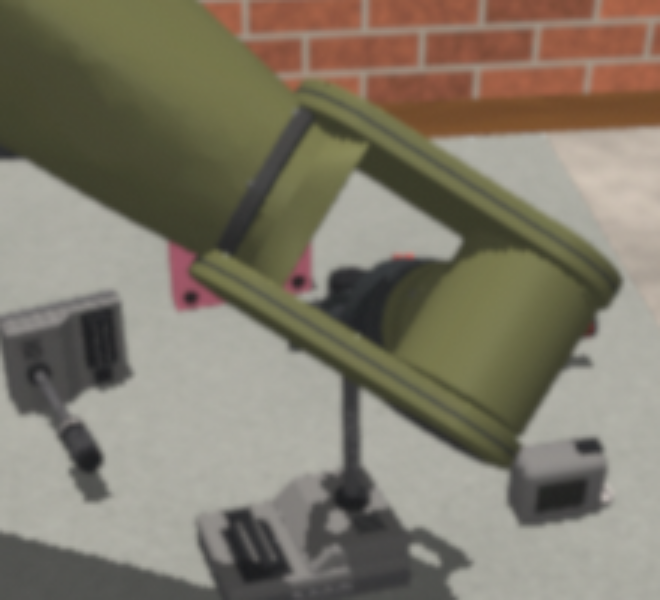

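The mic is nearly upright, about 6° short. Finishing slowly.

>>> arm_command(
  deltas=[2.3,-2.9,0,0,0,1,2.3,-2.9,0,0,0,1,2.3,-2.9,0,0,0,1,2.3,-2.9,0,0,0,1,2.3,-2.9,0,0,0,1,0,0,0,0,0,0],
)

```text
time: 9.85
position: [0.6091, -0.0163, 0.2113]
ee_rot: [[0.077, -0.167, 0.983], [-0.355, 0.917, 0.183], [-0.932, -0.363, 0.011]]
contact_force: [-2.1, -3.5, 1.7]
finger_gap: 0.0291
```

```bash
python3 - <<'E'
from h import *
from rig import viewer
status()
f=viewer.grab_frame("side");cv2.imwrite("pics/s4.png",cv2.resize(f["img"][60:260,220:440],None,fx=3,fy=3))
E
```

```text
9.85 p [ 0.6091 -0.0163  0.2113] q [-25.1218  23.3581  95.8699  52.6099 107.1152 -42.6197] F [-2.0786 -3.5189  1.6986] gap 0.029136780880733244
phi 68.72972677687655 th from pos 89.45207068658128 radius 0.21595654277770002 nom 0.21224985276791122 x 0.039950447228154266 T [-0.4138  0.0533  0.3612]
```

View pics/s4.png

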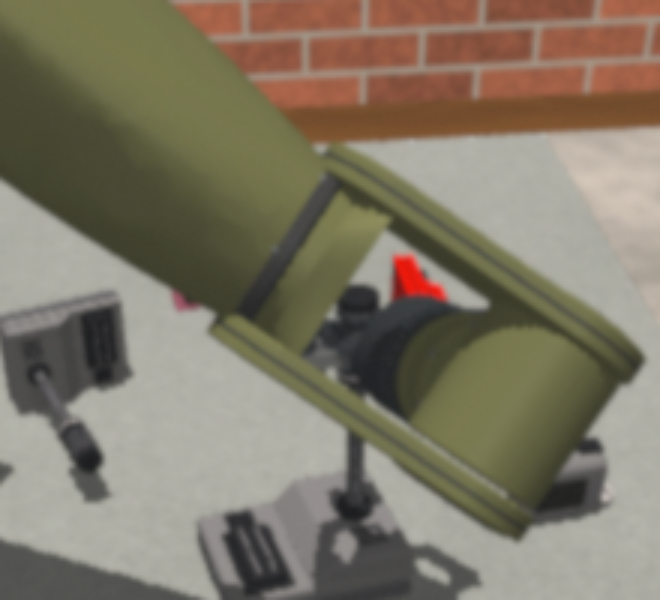

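>>> arm_command(
  deltas=[1.6,-2,0,0,0,0.7,0,0,0,0,0,0],
)

```text
time: 10.1
position: [0.6095, -0.0187, 0.2106]
ee_rot: [[0.075, -0.168, 0.983], [-0.343, 0.921, 0.184], [-0.936, -0.351, 0.011]]
contact_force: [-1.5, -3.7, 2.2]
finger_gap: 0.029
```

>>> arm_command(
  deltas=[0,0,0,0,0,0,0,0,0,0,0,0,0,0,0,0,0,0,0,0,0,0,0,0,0,0,0,0,0,0,0,0,0,0,0,0],
  gripper=0.85,
)

```text
time: 10.7
position: [0.6101, -0.0169, 0.2098]
ee_rot: [[0.075, -0.167, 0.983], [-0.344, 0.921, 0.183], [-0.936, -0.352, 0.012]]
contact_force: [0.6, 0.4, 0.7]
finger_gap: 0.0726
```

```bash
python3 - <<'E'
from h import *
from rig import viewer
status()
f=viewer.grab_frame("top");cv2.imwrite("pics/t5.png",cv2.resize(f["img"][170:320,230:400],None,fx=4,fy=4))
f=viewer.grab_frame("side");cv2.imwrite("pics/s5.png",cv2.resize(f["img"][60:280,220:440],None,fx=2.7,fy=2.7))
E
```

```text
10.7 p [ 0.6101 -0.0169  0.2098] q [-25.206   23.8303  95.7059  53.0287 107.4262 -42.79  ] F [0.5689 0.3609 0.6999] gap 0.07255366593646329
phi 69.41374873777406 th from pos 89.73044374775051 radius 0.21478884031232956 nom 0.21224985276791122 x 0.04083392369072951 T [-0.4692 -0.1039 -0.0054]
```

View pics/t5.png

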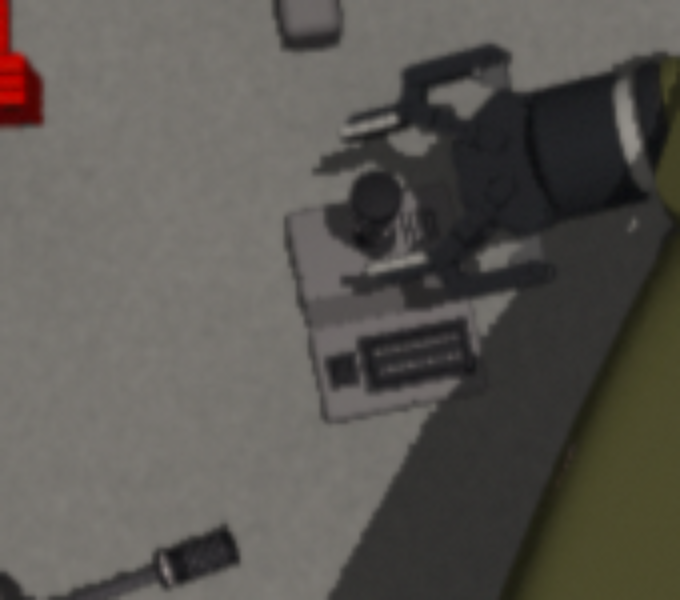

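View pics/s5.png

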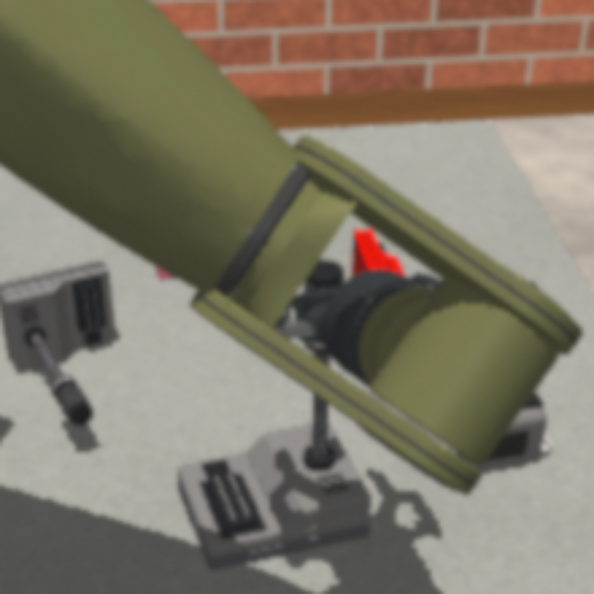

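The mic stands upright at foot crop (390,310) of the top view, and both fingers are clear of the head at (377,195). The talk bar is at (415,355) and the monitor key at (344,370). I'll back out and then re-orient.

>>> arm_command(
  deltas=[0,-5,0,0,0,0,0,-10,0,0,0,0,0,-10,0,0,0,0,0,-10,0,0,0,0,0,-10,0,0,0,0,0,-10,0,0,0,0,0,-10,0,0,0,0,0,-10,0,0,0,0,0,-5,0,0,0,0,0,0,0,0,0,0],
)

```text
time: 11.8
position: [0.6251, -0.0991, 0.2412]
ee_rot: [[0.076, -0.164, 0.983], [-0.345, 0.921, 0.181], [-0.936, -0.353, 0.013]]
contact_force: [-0.1, 0.2, 0.1]
finger_gap: 0.0727
```

```bash
python3 - <<'E'
from h import *
s=st()
O=micpt([0,0,0],90);print("O",O)
b=O+mx*-.038+my*-.016;print("bar",b)
R=np.stack([-mx,[0,0,-1],-my],1);print(np.linalg.det(R))
R2=tool(0)
# waypoint: toward robot side of mic
p=s["position"]
w1=np.array([.45,-.14,.30])
r=rows(w1,R,20);show(r)
E
```

```text
11.8 p [ 0.6251 -0.0991  0.2412] q [-30.4709  26.7706  88.2277  50.9126 113.7454 -42.0732] F [-0.1346  0.2273  0.0592] gap 0.07270830996957514
O [ 0.569  -0.0192  0.    ]
bar [ 0.5346 -0.042   0.    ]
1.0
20
-2.7, -1.5, -8.9, 2.7, 3.9, -2.7, -2, -2, -9, 2.7, 3.9, -2.7, -1.3, -2.5, -9, 2.7, 3.9, -2.7, -0.6, -3, -9, 2.7, 3.9, -2.7, 0.2, -3.4, -8.8, 2.7, 3.9, -2.7, 1, -3.8, -8.6, 2.7, 3.9, -2.7, 1.7, -4.1, -8.3, 2.7, 3.9, -2.7, 2.5, -4.4, -8, 2.7, 3.9, -2.7, 3.2, -4.6, -7.6, 2.7, 3.9, -2.7, 4, -4.8, -7.1, 2.7, 3.9, -2.7, 4.7, -4.9, -6.6, 2.7, 3.9, -2.7, 5.3, -4.9, -6, 2.7, 3.9, -2.7, 6, -4.9, -5.4, 2.7, 3.9, -2.7, 6.5, -4.9, -4.8, 2.7, 3.9, -2.7, 7.1, -4.8, -4.1, 2.7, 3.9, -2.7, 7.5, -4.6, -3.4, 2.7, 3.9, -2.7, 8, -4.4, -2.6, 2.7, 3.9, -2.7, 8.3, -4.1, -1.9, 2.7, 3.9, -2.7, 8.6, -3.7, -1.1, 2.7, 3.9, -2.7, 8.8, -3.4, -0.4, 2.7, 3.9, -2.7
```

>>> arm_command(
  deltas=[-2.7,-1.5,-8.9,2.7,3.9,-2.7,-2,-2,-9,2.7,3.9,-2.7,-1.3,-2.5,-9,2.7,3.9,-2.7,-0.6,-3,-9,2.7,3.9,-2.7,0.2,-3.4,-8.8,2.7,3.9,-2.7,1,-3.8,-8.6,2.7,3.9,-2.7,1.7,-4.1,-8.3,2.7,3.9,-2.7,2.5,-4.4,-8,2.7,3.9,-2.7,3.2,-4.6,-7.6,2.7,3.9,-2.7,4,-4.8,-7.1,2.7,3.9,-2.7,4.7,-4.9,-6.6,2.7,3.9,-2.7,5.3,-4.9,-6,2.7,3.9,-2.7,6,-4.9,-5.4,2.7,3.9,-2.7,6.5,-4.9,-4.8,2.7,3.9,-2.7,7.1,-4.8,-4.1,2.7,3.9,-2.7,7.5,-4.6,-3.4,2.7,3.9,-2.7,0,0,0,0,0,0],
  gripper=0.0,
)

```text
time: 13.5
position: [0.4761, -0.1235, 0.288]
ee_rot: [[-0.906, 0.11, 0.408], [-0.382, 0.2, -0.902], [-0.181, -0.974, -0.14]]
contact_force: [0.3, -0.2, -0.1]
finger_gap: 0.0001
```

```bash
python3 - <<'E'
from h import *
from rig import viewer
s=st()
f=viewer.grab_frame("top");pickle.dump(f,open("t6.pkl","wb"));cv2.imwrite("pics/t6.png",cv2.resize(f["img"][170:320,230:400],None,fx=4,fy=4))
W=cloud(f);c=W[220:290,290:360];m=(f["range_z"][220:290,290:360]>.1)
P=c[m]
d=P[(P[:,2]>.02)&(P[:,2]<.06)]
r=cv2.minAreaRect((d[:,:2]*1000).astype(np.float32));print(r)
R=np.stack([-mx,[0,0,-1],-my],1)
show(rows(np.array([.5346,-.042,.30]),R,12))
E
```

```text
13.5 p [ 0.4761 -0.1235  0.288 ] q [-27.5676 -15.8231 113.7559  13.3444  82.0164  36.9637] F [ 0.3478 -0.1955 -0.0857] gap 0.00010717251518392289
((569.025634765625, -18.8994140625), (140.09312438964844, 109.98346710205078), 10.771783828735352)
12
-7.2, 0.9, -4.3, 0.8, 1.1, -0.8, -7.1, 0.7, -4.4, 0.8, 1.1, -0.8, -7.1, 0.6, -4.6, 0.8, 1.1, -0.8, -7, 0.4, -4.7, 0.8, 1.1, -0.8, -6.9, 0.2, -4.9, 0.8, 1.1, -0.8, -6.8, 0.1, -5, 0.8, 1.1, -0.8, -6.7, -0.1, -5.1, 0.8, 1.1, -0.8, -6.6, -0.2, -5.2, 0.8, 1.1, -0.8, -6.5, -0.4, -5.4, 0.8, 1.1, -0.8, -6.4, -0.6, -5.5, 0.8, 1.1, -0.8, -6.3, -0.7, -5.6, 0.8, 1.1, -0.8, -6.2, -0.9, -5.7, 0.8, 1.1, -0.8
```

View pics/t6.png

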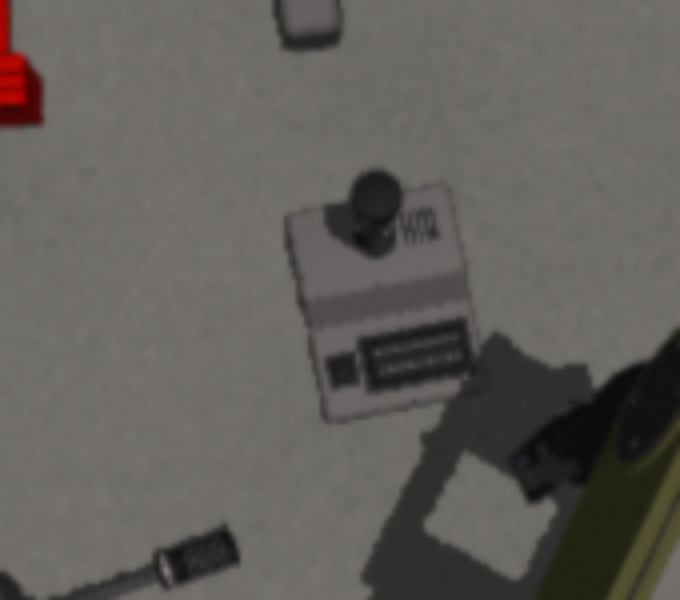

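The mic stands alone and upright. The measured foot centre is (0.569, -0.019) at yaw 10.8°, as predicted. Moving above the bar.

>>> arm_command(
  deltas=[-7.2,0.9,-4.3,0.8,1.1,-0.8,-7.1,0.7,-4.4,0.8,1.1,-0.8,-7.1,0.6,-4.6,0.8,1.1,-0.8,-7,0.4,-4.7,0.8,1.1,-0.8,-6.9,0.2,-4.9,0.8,1.1,-0.8,-6.8,0.1,-5,0.8,1.1,-0.8,-6.7,-0.1,-5.1,0.8,1.1,-0.8,-6.6,-0.2,-5.2,0.8,1.1,-0.8,-6.5,-0.4,-5.4,0.8,1.1,-0.8,-6.4,-0.6,-5.5,0.8,1.1,-0.8,-6.3,-0.7,-5.6,0.8,1.1,-0.8,-6.2,-0.9,-5.7,0.8,1.1,-0.8,0,0,0,0,0,0],
)

```text
time: 14.85
position: [0.537, -0.0384, 0.2882]
ee_rot: [[-0.982, -0.019, 0.187], [-0.188, 0.011, -0.982], [0.016, -1.0, -0.015]]
contact_force: [0.0, -0.7, -0.7]
finger_gap: -0.0
```

```bash
python3 - <<'E'
from h import *
s=st()
R=np.stack([-mx,[0,0,-1],-my],1)
print(np.degrees(Ro.from_matrix(s["ee_rot"].T@R).as_rotvec()))
show(rows(np.array([.5346,-.042,.11]),R,14))
E
```

```text
14.85 p [ 0.537  -0.0384  0.2882] q [-10.0187  -7.5387 106.0818   0.4524  82.6358  69.1146] F [ 0.0063 -0.701  -0.6905] gap -1.871382790816551e-05
[0.8375 0.1041 0.943 ]
14
0, 12.7, 0.4, 0.1, 0, 0.1, 0, 12.7, 0.4, 0.1, 0, 0.1, 0, 12.7, 0.4, 0.1, 0, 0.1, 0.1, 12.7, 0.4, 0.1, 0, 0.1, 0.1, 12.7, 0.4, 0.1, 0, 0.1, 0.1, 12.7, 0.3, 0.1, 0, 0.1, 0.1, 12.7, 0.3, 0.1, 0, 0.1, 0.1, 12.7, 0.3, 0.1, 0, 0.1, 0.1, 12.7, 0.3, 0.1, 0, 0.1, 0.1, 12.7, 0.3, 0.1, 0, 0.1, 0.2, 12.7, 0.3, 0.1, 0, 0.1, 0.2, 12.7, 0.3, 0.1, 0, 0.1, 0.2, 12.7, 0.2, 0.1, 0, 0.1, 0.2, 12.7, 0.2, 0.1, 0, 0.1
```

>>> arm_command(
  deltas=[0.2,10,0.4,0.1,0,0.1,0.2,12,0.4,0.1,0,0.1,0.2,12,0.4,0.1,0,0.1,0.2,12,0.4,0.1,0,0.1,0.2,12,0.4,0.1,0,0.1,0.2,12,0.4,0.1,0,0.1,0.2,12,0.4,0.1,0,0.1,0.2,12,0.3,0.1,0,0.1,0.2,12,0.3,0.1,0,0.1,0.2,12,0.3,0.1,0,0.1,0.2,12,0.2,0,0,0,0.2,12,0.2,0,0,0,0.2,12,0.2,0,0,0,0,6,0,0,0,0,0,0,0,0,0,0,0,0,0,0,0,0],
)

```text
time: 16.45
position: [0.531, -0.044, 0.1097]
ee_rot: [[-0.982, -0.003, 0.188], [-0.188, -0.0, -0.982], [0.003, -1.0, -0.001]]
contact_force: [-0.5, -0.0, -0.0]
finger_gap: 0.0002
```

```bash
python3 - <<'E'
from h import *
from rig import viewer
s=st()
R=np.stack([-mx,[0,0,-1],-my],1)
print(np.degrees(Ro.from_matrix(s["ee_rot"].T@R).as_rotvec()))
show(rows(np.array([.5346,-.042,.07]),R,8))
f=viewer.grab_frame("side");cv2.imwrite("pics/s7.png",cv2.resize(f["img"][120:300,240:420],None,fx=3.3,fy=3.3))
E
```

```text
16.45 p [ 0.531  -0.044   0.1097] q [-10.4908   0.4333 116.4817  -0.0366  63.254   68.6679] F [-0.4792 -0.0091 -0.03  ] gap 0.00016660072762648536
[0.0308 0.1578 0.1693]
8
-0.5, 5, -0.2, 0, 0, 0, -0.5, 5, -0.2, 0, 0, 0, -0.5, 5, -0.2, 0, 0, 0, -0.5, 5, -0.2, 0, 0, 0, -0.5, 5, -0.2, 0, 0, 0, -0.5, 5, -0.2, 0, 0, 0, -0.5, 5, -0.2, 0, 0, 0, -0.5, 5, -0.2, 0, 0, 0
```

View pics/s7.png

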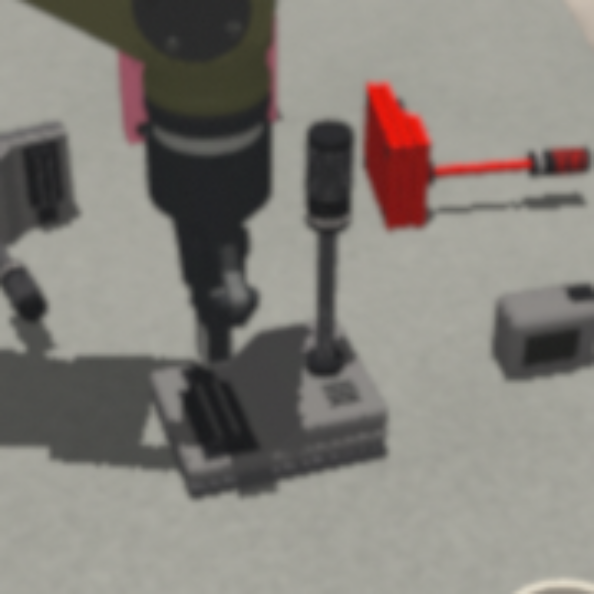

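The closed fingers (crop 213,350) are about 47 mm above the bar, and the wrist is clear of the head (330,165). Descending.

>>> arm_command(
  deltas=[-0.3,5,0,0,0,0,-0.3,5,-0.2,0,0,0,-0.3,5,0,0,0,0,-0.3,5,-0.2,0,0,0,-0.3,5,0,0,0,0,-0.3,5,-0.2,0,0,0,-0.3,5,0,0,0,0,0,2.5,0,0,0,0,0,0,0,0,0,0,0,0,0,0,0,0],
)

```text
time: 17.5
position: [0.5342, -0.043, 0.0704]
ee_rot: [[-0.982, -0.0, 0.189], [-0.189, -0.001, -0.982], [0.0, -1.0, 0.0]]
contact_force: [-0.1, -0.5, 0.9]
finger_gap: 0.0001
```

```bash
python3 - <<'E'
from h import *
from rig import viewer
s=st()
d=s["position"]-[.569,-.0189,0];print("mic xy",d@mx,d@my)
f=viewer.grab_frame("side");cv2.imwrite("pics/s8.png",cv2.resize(f["img"][120:300,240:420],None,fx=3.3,fy=3.3))
E
```

```text
17.5 p [ 0.5342 -0.043   0.0704] q [-10.3302   3.8848 117.2872  -0.0372  58.8314  68.8233] F [-0.083  -0.5369  0.9021] gap 9.192284012071199e-05
mic xy -0.03866518642773423 -0.017252835436151158
```

View pics/s8.png

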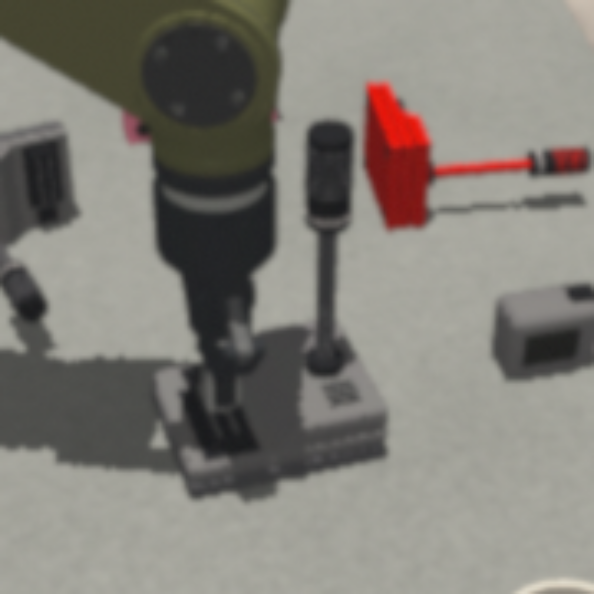

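The fingertips are centred over the bar, about 7 mm above it (crop 220,400). Pressing in small steps.

>>> arm_command(
  deltas=[0,2,0,0,0,0,0,2,0,0,0,0,0,2,0,0,0,0,0,1,0,0,0,0,0,1,0,0,0,0,0,1,0,0,0,0,0,1,0,0,0,0],
)

```text
time: 18.25
position: [0.5349, -0.0432, 0.0613]
ee_rot: [[-0.982, 0.001, 0.188], [-0.188, -0.001, -0.982], [-0.001, -1.0, 0.001]]
contact_force: [-1.7, 0.6, 3.0]
finger_gap: 0.0001
```

>>> arm_command(
  deltas=[0,1.5,0,0,0,0,0,1.5,0,0,0,0,0,1.5,0,0,0,0],
)

```text
time: 18.55
position: [0.535, -0.0432, 0.0575]
ee_rot: [[-0.982, 0.001, 0.189], [-0.189, -0.001, -0.982], [-0.001, -1.0, 0.001]]
contact_force: [-2.6, 1.0, 4.7]
finger_gap: -0.0002
```

>>> arm_command(
  deltas=[0,1.5,0,0,0,0,0,1.5,0,0,0,0],
)

```text
time: 18.75
position: [0.5351, -0.0432, 0.0569]
ee_rot: [[-0.982, -0.001, 0.189], [-0.189, -0.001, -0.982], [0.001, -1.0, 0.0]]
contact_force: [-8.8, 1.3, 16.9]
finger_gap: -0.0001
```

```bash
python3 - <<'E'
from h import *
from rig import viewer
st()
f=viewer.grab_frame("top");pickle.dump(f,open("t9.pkl","wb"));s=st();f=viewer.grab_frame("side");cv2.imwrite("pics/s9.png",cv2.resize(f["img"][120:300,240:420],None,fx=3.3,fy=3.3));viewer.grab_frame("top");st()
E
```

```text
18.75 p [ 0.5351 -0.0432  0.0569] q [-10.3256   5.2077 117.4261  -0.0602  57.4367  68.8212] F [-8.7682  1.3323 16.884 ] gap -5.425178702647076e-05
18.8 p [ 0.5351 -0.0432  0.0569] q [-10.3252   5.2053 117.4253  -0.0609  57.4499  68.8225] F [-7.51    1.3226 13.7661] gap -0.00020998380665813006
18.9 p [ 0.5351 -0.0432  0.0569] q [-10.3274   5.198  117.4353  -0.059   57.4312  68.8222] F [-7.4281  0.4047 13.9628] gap -0.00011450345458842701
```

View pics/s9.png

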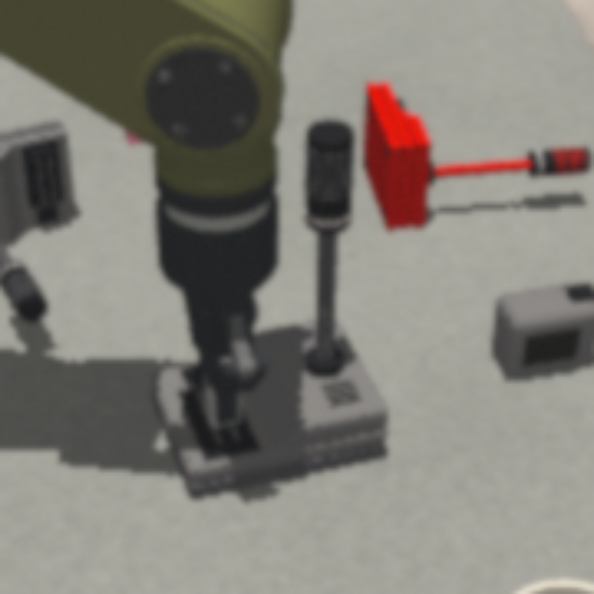

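The bar is on its stop and the push is steady at about 14 N down, but there is about 7 N sideways. I'll ease the sideways part.

>>> arm_command(
  deltas=[0.8,1.3,0,0,0,0],
)

```text
time: 19.0
position: [0.535, -0.0433, 0.057]
ee_rot: [[-0.982, -0.0, 0.189], [-0.189, -0.0, -0.982], [0.0, -1.0, 0.0]]
contact_force: [-1.1, 2.2, 8.2]
finger_gap: -0.0002
```

```bash
python3 - <<'E'
from h import *
from rig import viewer
st()
for i in range(5): f=viewer.grab_frame("top")
st()
cv2.imwrite("pics/t10.png",f["img"])
W=cloud(f);f0=pickle.load(open("t6.pkl","rb"));W0=cloud(f0)
for w,g in((W0,f0),(W,f)):
    c=w[215:300,280:370];m=g["range_z"][215:300,280:370]>.1;P=c[m]
    d=P[(P[:,2]>.042)&(P[:,2]<.05)];print(len(d),d.mean(0)); h=P[(P[:,2]>.22)&(P[:,2]<.24)&(P[:,0]>.59)];print("headtop",len(h),h.mean(0))
E
```

```text
19.0 p [ 0.535  -0.0433  0.057 ] q [-10.344    5.1441 117.4818  -0.0248  57.3768  68.7909] F [-1.1494  2.2386  8.2122] gap -0.0002343950723933179
19.25 p [ 0.535  -0.0433  0.0569] q [-10.3434   5.1519 117.4813  -0.0284  57.374   68.7936] F [-3.7777  2.4507 11.3873] gap -9.119600499929034e-05
733 [ 0.5998 -0.0122  0.0458]
headtop 125 [ 0.6072 -0.0113  0.2319]
328 [ 0.6132 -0.0019  0.0458]
headtop 119 [ 0.6078 -0.0114  0.2319]
```

View pics/t10.png

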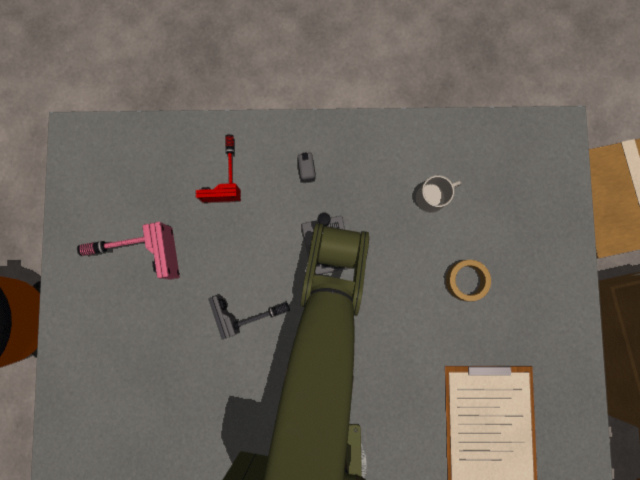

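The top view shows the mug (437,192), tape roll (470,280) and tape measure (307,166) where they were at the start. The mic head at (324,219) is upright and hasn't moved. The push is steady at about 11 N down with the bar on its stop, so I'm handing in.

```bash
python3 - <<'E'
from rig import ticket
print(ticket.job_done())
E
```

```text
the job is handed in; nothing more can be done
None
```

The larger grey microphone is back upright on its foot, and I handed the job in with the closed fingers holding the talk bar down, about 19 s into the 64 s.

I gripped the head and turned the mic up about its edge at roughly 20°/s. I let it go upright and checked that it stood on its own: foot centre about (0.569, -0.019), head top at 0.232 m. Then I pressed the bar with the fingers shut.

**Last checks**
- **Talk bar:** I felt a hard stop about 6 mm below first contact. I had no direct reading of the bar's travel, so "fully down" rests on that.
- **Push:** about 11 N down and steady, with about 4.5 N sideways. It was nearly 19 N for a moment when the bar met its stop, and I eased it.
- **Microphone:** the head top was within 1 mm of where it was before pressing.
- **Monitor key:** I kept the fingers clear of it, pressing about 17 mm to the right of the mic's centreline. I had no direct reading of the key's travel.
- **Other things:** the mug, tape roll and tape measure look unmoved in the top picture, judged by eye.

No check failed. The biggest disagreement was the tool's distance from the tipping edge, which read up to 4 mm more than the model during the tip-up.

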